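# Slide the jig's carriage board home and lock it

### The arm

A 6-joint arm with a two-finger parallel gripper is mounted at the origin on a cart in front of the work surface, level with it; the furniture and walls round the work are solid. World frame = base frame: x ahead of the robot, y to its left, z up, the work surface at z = 0. Lengths are in m, angles in rad, forces in N, time in s.
With the tool pointing down it reaches from about 0.225 to 0.875 m from the base axis. Payload 3.4 kg.
Tool frame: the origin (TCP) lies at the very end of the fingers, on their centre line; the grasp point (between the pads) lies 19 mm behind it; z points along the fingers, x is the direction in which the jaws open and shut, and the axes are right-handed (so a half turn about z gives the same grasp; the last joint's range is limited). The gripper opens to 85 mm and grips with 20 to 120 N. Pads are 22 mm wide; open, the fingers measure 114 mm over their backs; the gripper's body (76 mm by 85 mm) begins 54 mm behind the grasp point. The pads swing forward as they close: fully open they stand 13 mm farther back than shut.
Start: joints at [1.037, 0.276, 1.505, -0, 1.361, -0.121], TCP at [0.231, 0.527, 0.231] pointing down, gripper open.
Joint ranges: [-2.89, 2.89], [-0.75, 2.08], [0.22, 2.7], [-1.18, 4.32], [0.11, 2.71], [-2.7, 2.7]. Speed limits (rad/s): [2.57, 2.57, 3.14, 3.14, 3.14, 3.14].

### API

Orientations are given as a unit quaternion [w, x, y, z].
In Python, from rig import manip gives the robot as it stands.
- The arm moves only by the tool carry_out, never from a script. Its argument "series" is a list of rows, each a list of 2 entries, a list of its own where there are three numbers: the shift along the tool's x, y, z in mm, then the turn about the tool's z in degrees. A call has 1 to 10 rows; each row shifts and turns the pose as measured when the row begins, along the tool's axes as they then stand; what a row does not reach is not made up. A row lasts 1/12 s, in which the tool goes at most 41.7 mm and 7.16 degrees, less where a joint would pass 70% of its speed; a pose out of reach is approached as far as the arm can. A call is refused whole if a number of a shift passes 41.7 or a number of a turn 7.16, either way. A call with a gripper value outside its range is refused whole. "fingers" is the finger opening in mm, from 0 to 85.4, set as the call begins (left out, the last holds). The fingers move at their own pace and stop on an object; "squeeze" is the grip in N (left out, the last holds). Time passes only in rows, so rows that do not move let the fingers close. It gives the time, the measured TCP pose, the force and the opening at its end, in the units of the state.
- manip.get_state(): the state, without advancing time (a new reading comes with each control period).
- manip.get_image(name): name is "side" or "top" or "wrist"; returns a dict with "frame" (420x560x3 uint8, blue, green, red), "K" (3x3 intrinsics, pixels), "rvec" (rotation vector, rad) and "tvec" (3), from world to camera coordinates, as OpenCV has them; the wrist camera has in their place "mount" (4x4, takes a point from camera to tool coordinates, whose origin is the TCP and whose axes are the tool frame's). Camera axes: x right, y down, z forward; pixel columns grow to the right and rows downward; lengths in m; the calibration is good to about 2 mm. A picture is of the moment at which its call begins: read the wrist's pose just before it. There is no depth.
- manip.sign_off(): hands the job in, once; it reports no verdict.
The state is a dict: "clock": time; "qpos": joint angles; "qd": joint speeds; "effort": joint torques, N m; "position": TCP position; "ee_rot": TCP orientation; "contact_force": force on the tool from outside, world axes, zero at the start; "moment": the same for the moment, N m; "width": finger opening in m.
Only numpy, scipy, OpenCV 4.12 (cv2) and the standard library are available. Lean on these libraries where they do the work, as an engineer would, in place of code of your own. Each camera call takes 0.05 s, during which the arm holds its last target. There are 200 camera calls.

### The job

On the wooden jig on the platform, push the plywood carriage board along its rails with a fingertip until all four of its feet drop into the notches and it lies flat on the rails. Then push the red turn-button round by its black peg until it lies square across the board, locking it down. Do it by pushing only: do not pick up or tip the board, and leave the coupling, the tape roll and the tin where they are.

Things in the scene. Friction and masses are not known exactly. Their poses are not given: they have to be found in the camera images.
- jig: Fixed wooden jig on a grey-topped platform (top 190 mm above the bench), 170 mm wide, 325 mm long (x -200 to 125). Origin on the platform under the board's home; +x: the way the board must slide; +y: the turn-button's side, facing the robot. All z here are heights over the platform. Fences at y = 62 to 82 mm either side, top z = 70 mm. Open channel between the rails, y = -24 to 24 mm, floor z = 12 mm, open at both ends.
- home (a point): Point where the board's origin lies when home: jig x = y = 0, at rail-top height z = 50 mm. Rails run at y = 24 to 62 mm on both sides. Each has two notches 28 mm long, 12 mm deep: in its outer half at x = 48 mm, in its inner half at x = -48 mm. End stops stand on the rails 45 mm beyond the home board, x = 110 to 125 mm, top z = 70 mm.
- board: Loose plywood carriage board, 130 mm along x (same as jig x), 120 mm across, 18 mm thick, 0.3 to 0.65 kg. Origin: centre of underside. Starts 75 to 125 mm short of home, riding on its feet, underside z = 60 mm; home, it drops 10 mm onto the rails, with up to 4 mm play each way along x. Two strips, 12 mm wide, 14 mm high, run along x on its top at y = -46 and -8 mm.
- trailing_edge (a point): Middle of the board's rear edge (board x = -65 mm, 9 mm above its underside): push here, along jig +x. Four feet under the board are 20 mm long, 10 mm high, front pair at x = 48 mm over the outer rail halves, rear pair at x = -48 mm over the inner. Sliding takes about 1 to 5 N; once the feet are down they stop against the notch ends and the push force jumps.
- keeper (a joint): Red turn-button on a vertical screw on the +y fence. Rad, grows clockwise seen from above: 0 = arm along jig +x, over the fence; negative = turned outwards; 1.57 (end stop) = arm along jig -y, square across the board. Starts at -0.5 to -0.05, stays where left, about 1 N at the peg turns it. It clears the board only when that is down in its notches.
- keeper_pivot (a point): Pivot of the turn-button, at jig x = 20, y = 72 mm, at the arm's underside, z = 72 mm. The arm is 16 mm wide, 8 mm thick and ends 60 mm from the pivot. (Room: a tall blue cabinet stands left of the platform, world y > 0.51 m, x > 0.30 m, 0.59 m high; the platform spans world x 0.31 to 0.665 m, y -0.30 to 0.46 m.)
- keeper_peg (a point): Centre of the top of the black upright peg on the turn-button, 42 mm from the pivot: 12 mm in diameter, from z = 80 to 110 mm over the platform. The fingertip pushes its side.
- coupling: Bystander: tan pipe coupling standing on the platform on the robot's side of the jig, 51 mm in diameter, 44 mm high; origin at the centre of its underside.
- tape_roll: Bystander: blue roll of thread tape lying on the platform behind the jig's starting end (jig x about -0.3 m), 54 mm in diameter, 18 mm high; origin at the centre of its underside.
- tin: Bystander: cement tin with an orange cap, 66 mm in diameter, 108 mm high, standing on the platform to the right of the jig; origin at the centre of its underside.

How it is judged:
On the way, in this order (a step that is already met when the one before it is completed fails the run):
1. the board has dropped into its notches (x of board in the frame of jig between -0.008 and 0.008 m and z of board in the frame of jig below 0.053 m and angle between the z axis of board and the z axis of jig, either way round below 0.03 rad), for 0.2 s.
2. the turn-button is turned across the seated board (all of step 1 and value of joint keeper above 1.3 rad), for 0.2 s.
At the end, for the whole second after the job is handed in: The board's origin is within 8 mm of home along the slide direction, its underside less than 3 mm above the rail tops and level within 0.03 rad, at rest, and the turn-button stands above 1.3 rad (1.57 is square across) (all of step 2 and linear speed of board below 0.02 m/s); the robot touches nothing.
It fails at once if the board is lifted more than 8 mm off the rails (z of board in the frame of jig above 0.068 m).
It fails at once if the board is tipped (angle between the z axis of board and the z axis of jig, either way round above 0.25 rad).
It fails at once if the tan pipe coupling is moved (distance of coupling from where it was at the start of the episode above 0.02 m).
It fails at once if the blue thread-tape roll is moved (distance of tape_roll from where it was at the start of the episode above 0.02 m).
It fails at once if the cement tin is moved (distance of tin from where it was at the start of the episode above 0.02 m).
It also fails if it takes over 51 s, if anything falls off the work surface, if the arm or the gripper's body presses on something with over 40 N, if the wrist force passes 120 N, or if a joint passes its speed limit or range.

## Working session

There is one attempt and no reset: what is moved stays moved. The work goes in short steps, Python scripts to look and compute and a tool call to move; the robot and the scene stay as the last step left them, time stands still between calls to the robot, and variables do not carry over. Pictures are saved under pics/ and viewed, about 8 in all and at most 12, crops included, and the job is handed in when it is done.

Besides the shell and the picture viewer there is one more tool, called after ">>>" as name(argument=value, ...) on one line, values as JSON. carry_out: Moves the arm, as the interface text tells. Its arguments: {"type":"object","properties":{"series":{"type":"array","items":{"type":"array"}},"fingers":{"type":"number"},"squeeze":{"type":"number"}},"required":["series"]}

```bash
mkdir -p pics
python3 - <<'E'
from rig import manip
import cv2,numpy as np
s=manip.get_state();print({k:np.round(v,3) for k,v in s.items()})
for n in("top","side"):
    d=manip.get_image(n);cv2.imwrite(f"pics/{n}0.png",d["frame"])
    np.savez(f"{n}.npz",K=d["K"],r=d["rvec"],t=d["tvec"]);print(n,d["K"],d["rvec"],d["tvec"])
E
```

```text
{'clock': np.float64(0.0), 'qpos': array([ 1.037,  0.277,  1.506,  0.   ,  1.361, -0.121]), 'qd': array([-0.   , -0.001,  0.   ,  0.   ,  0.   , -0.001]), 'effort': array([-1.0000e-03, -4.1678e+01, -2.4580e+01, -0.0000e+00,  1.1000e-02,
       -0.0000e+00]), 'position': array([0.23 , 0.526, 0.23 ]), 'ee_rot': array([ 0.   ,  0.837,  0.547, -0.001]), 'contact_force': array([0.636, 0.559, 0.485]), 'moment': array([ 0.03 , -0.021,  0.054]), 'width': np.float64(0.085)}
top [[383.31119142   0.         273.01277113]
 [  0.         383.31119142 200.16923932]
 [  0.           0.           1.        ]] [ 2.09245004 -2.14472386  0.22082568] [0.09704389 0.5292845  1.03895669]
side [[390.25192937   0.         275.78809197]
 [  0.         390.25192937 208.27796487]
 [  0.           0.           1.        ]] [ 2.22719784 -0.53360204  0.27095391] [-0.41118353  0.39933215  0.97208988]
```

View pics/top0.png

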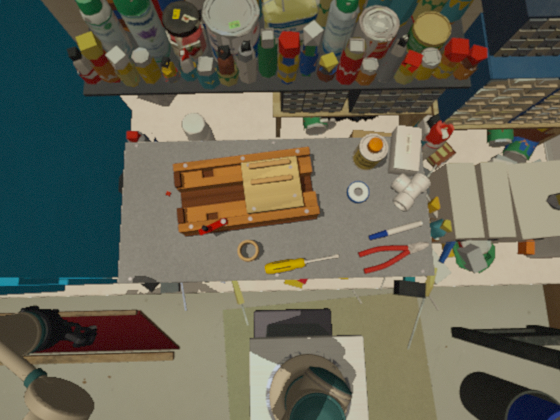

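View pics/side0.png

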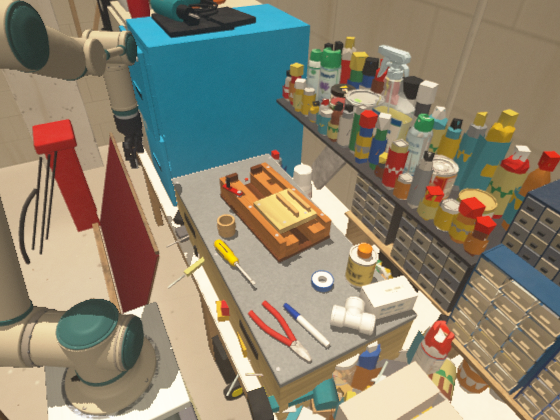

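The top view shows the jig at about (175–318, 150–232) with its +x to the image left. The board is at the right (245–302, 155–212) and the red button near (212, 227). The coupling is at (249, 250), the tape at (358, 192) and the tin at (372, 150).

Run:
```python
import cv2
f=cv2.imread("pics/top0.png")[140:260,165:325]
cv2.imwrite("pics/c1.png",cv2.resize(f,None,fx=5,fy=5,interpolation=cv2.INTER_CUBIC))
```

```text
(no output)
```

View pics/c1.png

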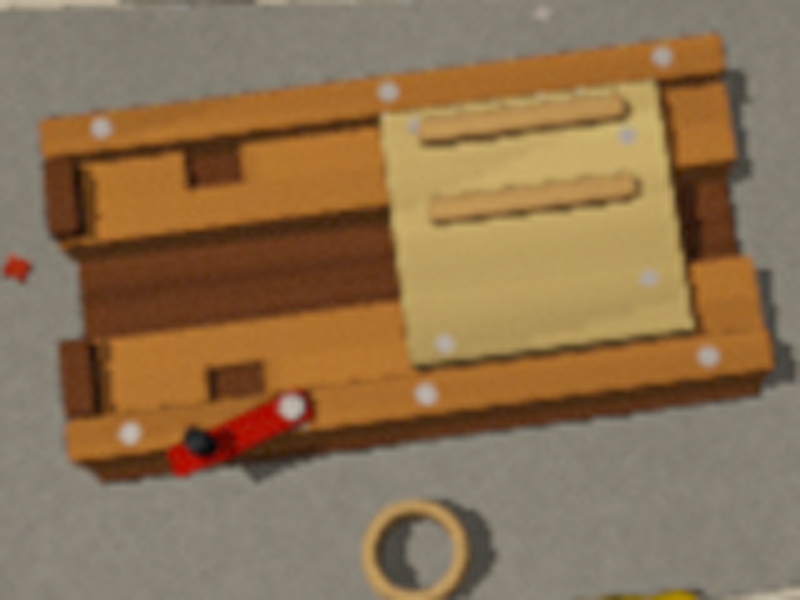

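```bash
cat > h.py <<'E'
import cv2,numpy as np
from scipy.optimize import least_squares
def ray(cam,px,z):
    d=np.load(cam+".npz");R=cv2.Rodrigues(d["r"])[0];C=-R.T@d["t"].ravel()
    v=R.T@np.linalg.inv(d["K"])@np.array([px[0],px[1],1.]);return C+v*(z-C[2])/v[2]
def c1(p): return (165+(p[0]+.5)/5-.5,140+(p[1]+.5)/5-.5)
def fit(L,W):
    f=lambda q:(np.array(L)@np.array([[np.cos(q[2]),np.sin(q[2])],[-np.sin(q[2]),np.cos(q[2])]])+q[:2]-W).ravel()
    s=least_squares(f,[W[:,0].mean(),W[:,1].mean(),1.5]);return s.x,np.round(s.fun*1000,1)
E
python3 - <<'E'
from h import *
W=np.array([ray("top",c1(p),.26)[:2] for p in[(40,120),(720,35),(68,460),(770,370),(292,406)]])
W[4]=ray("top",c1((292,406)),.273)[:2]
q,r=fit([(.125,-.082),(-.2,-.082),(.125,.082),(-.2,.082),(.02,.072)],W);print("jig",q,r)
J=lambda w:np.array([[np.cos(q[2]),np.sin(q[2])],[-np.sin(q[2]),np.cos(q[2])]])@(np.array(w)[:2]-q[:2])
B=np.array([ray("top",c1(p),.268)[:2] for p in[(380,112),(660,78),(693,328),(412,366)]])
print("boardJ",[np.round(J(b)*1000,1) for b in B],J(B.mean(0)))
print("screw",J(W[4]),"peg",J(ray("top",c1((198,438)),.30)),J(ray("top",c1((200,440)),.30)))
print("coupling",J(ray("top",c1((415,550)),.234)))
for p in[(358,192),(375,150)]:print(J(ray("top",p,.2)))
np.save("jig.npy",q)
E
```

```text
jig [0.51546652 0.18750942 1.67570163] [ 1.5  1.7  1.2 -1.3 -1.4  1.5 -0.7 -2.6 -0.6  0.7]
boardJ [array([-35.1, -61.3]), array([-166.5,  -60.9]), array([-164.6,   58.6]), array([-36. ,  59.5])] [-0.1005435  -0.00104259]
screw [0.01919311 0.07147701] peg [0.0579832  0.08453507] [0.05720936 0.08551189]
coupling [-0.02590212  0.13913046]
[-0.31111104  0.03107964]
[-0.37267747 -0.07069864]
```

>>> carry_out(series=[[[0, 0, -30], 0], [[0, 0, -30], 0], [[0, 0, -30], 0], [[0, 0, -30], 0], [[0, 0, -30], 0], [[0, 0, 0], -6], [[0, 0, 0], -6], [[0, 0, 0], -6], [[0, 0, 0], -6], [[0, 0, 0], -6]], fingers=0)

```text
clock: 0.93
position: [0.2293, 0.5244, 0.382]
ee_rot: [0.001, 0.658, 0.753, -0.007]
contact_force: [0.6, -0.5, 0.5]
width: -0.0
```

```bash
cat > st.py <<'E'
from h import *
from rig import manip
from scipy.spatial.transform import Rotation as Ro
q=np.load("jig.npy")
def rep():
    s=manip.get_state();p=s["position"];R=Ro.from_quat(np.roll(s["ee_rot"],-1)).as_matrix()
    c,n=np.cos(q[2]),np.sin(q[2]);A=np.array([[c,n],[-n,c]])
    print("t%.2f jig xy %s z %.1f toolx in jig %.2fdeg tilt %.3f F(jig) %s Fz %.1f w %.3f"%(s["clock"],np.round(1e3*A@(p[:2]-q[:2]),1),1e3*(p[2]-.19),np.degrees(np.arctan2(*(A@R[:2,0])[::-1])),R[2,2],np.round(A@s["contact_force"][:2],1),s["contact_force"][2],s["width"]))
if __name__=="__main__":rep()
E
python3 st.py
```

```text
t0.93 jig xy [365.  249.3] z 192.0 toolx in jig 1.65deg tilt -1.000 F(jig) [-0.6 -0.6] Fz 0.5 w -0.000
```

>>> carry_out(series=[[[-36, 0, 0], -1.5], [[-36, 0, 0], 0], [[-36, 0, 0], 0], [[-36, 18, 0], 0], [[-36, 18, 0], 0], [[-36, 18, 0], 0], [[-36, 18, 0], 0], [[-36, 18, 0], 0], [[-36, 18, 0], 0], [[-36, 18, 0], 0]])

```text
clock: 1.77
position: [0.4125, 0.1836, 0.3779]
ee_rot: [-0.001, 0.64, 0.769, -0.011]
contact_force: [0.7, -0.1, -0.3]
width: -0.0004
```

```bash
python3 st.py
```

```text
t1.77 jig xy [  6.9 102.8] z 187.9 toolx in jig 4.48deg tilt -1.000 F(jig) [-0.1 -0.7] Fz -0.3 w -0.000
```

>>> carry_out(series=[[[-32, 14, 0], 4.5], [[-32, 14, 0], 0], [[-32, 14, 0], 0], [[-32, 14, 0], 0], [[-32, 14, 0], 0], [[-32, 14, 0], 0], [[-28, 14, 0], 0], [[0, 0, 20], 0], [[0, 0, 20], 0], [[0, 0, 0], 0]])

```text
clock: 2.6
position: [0.5416, -0.0468, 0.3326]
ee_rot: [-0.001, 0.676, 0.737, -0.014]
contact_force: [-0.2, -0.1, -0.5]
width: 0.0001
```

```bash
python3 st.py
```

```text
t2.60 jig xy [-235.8   -1.4] z 142.6 toolx in jig -1.05deg tilt -1.000 F(jig) [-0.1  0.3] Fz -0.5 w 0.000
```

>>> carry_out(series=[[[0, 0, 20], -1], [[0, 0, 20], 0], [[0, 0, 20], 0], [[0, 0, 20], 0], [[0, 0, 5], 0], [[0, 0, 0], 0]])

```text
clock: 3.1
position: [0.54, -0.0474, 0.2472]
ee_rot: [-0.001, 0.669, 0.743, -0.013]
contact_force: [0.6, -0.6, 0.3]
width: 0.0
```

Run:
```python
from st import *
rep()
d=manip.get_image("side")["frame"]
cv2.imwrite("pics/s1.png",cv2.resize(d[130:330,180:400],None,fx=3,fy=3,interpolation=cv2.INTER_CUBIC))
```

```text
t3.10 jig xy [-2.362e+02  2.000e-01] z 57.2 toolx in jig 0.05deg tilt -1.000 F(jig) [-0.7 -0.5] Fz 0.3 w 0.000
```

View pics/s1.png

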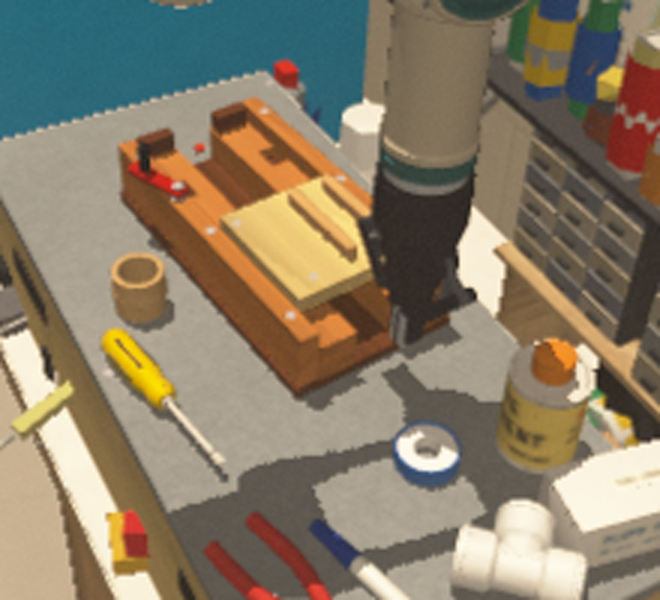

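The tip is behind the board, clear of the tape roll (425, 455) and the tin (545, 400). Advancing to contact.

>>> carry_out(series=[[[20, 0, 0], 0], [[20, 0, 0], 0], [[6, 0, 0], 0], [[6, 0, 0], 0], [[6, 0, 0], 0], [[6, 0, 0], 0]])

```text
clock: 3.65
position: [0.5377, 0.016, 0.2545]
ee_rot: [0.005, 0.669, 0.743, -0.011]
contact_force: [0.3, -2.4, -1.3]
width: -0.0002
```

```bash
python3 st.py
```

```text
t3.65 jig xy [-172.9   -4.1] z 64.5 toolx in jig -0.01deg tilt -1.000 F(jig) [-2.5 -0. ] Fz -1.3 w -0.000
```

>>> carry_out(series=[[[5, -2, 3], 0], [[6, -2, 3], 0], [[6, 0, 2], 0], [[6, 0, 0], 0], [[6, 0, 0], 0], [[6, 0, 0], 0], [[6, 0, 0], 0], [[6, 0, 0], 0], [[6, 0, 0], 0], [[6, 0, 0], 0]])

```text
clock: 4.48
position: [0.5332, 0.0656, 0.2513]
ee_rot: [0.021, 0.67, 0.742, -0.014]
contact_force: [0.6, -5.7, 2.9]
width: -0.0002
```

```bash
python3 st.py
```

```text
t4.48 jig xy [-123.1   -4.8] z 61.3 toolx in jig -0.21deg tilt -0.999 F(jig) [-5.8  0. ] Fz 2.9 w -0.000
```

>>> carry_out(series=[[[6, 0, 2], 0], [[6, -1, 2], 0], [[6, 0, 2], 0], [[5, -1, 1], 0], [[4, 0, 1], 0], [[4, 0, 0], 0]])

```text
clock: 4.98
position: [0.5312, 0.0941, 0.2463]
ee_rot: [0.029, 0.67, 0.742, -0.015]
contact_force: [-0.2, -2.7, 1.6]
width: -0.0001
```

Run:
```python
from st import *
rep()
d=manip.get_image("top")["frame"]
cv2.imwrite("pics/t1.png",cv2.resize(d[140:260,165:325],None,fx=5,fy=5,interpolation=cv2.INTER_CUBIC))
```

```text
t4.98 jig xy [-94.5  -5.9] z 56.3 toolx in jig -0.16deg tilt -0.998 F(jig) [-2.6  0.4] Fz 1.6 w -0.000
```

View pics/t1.png

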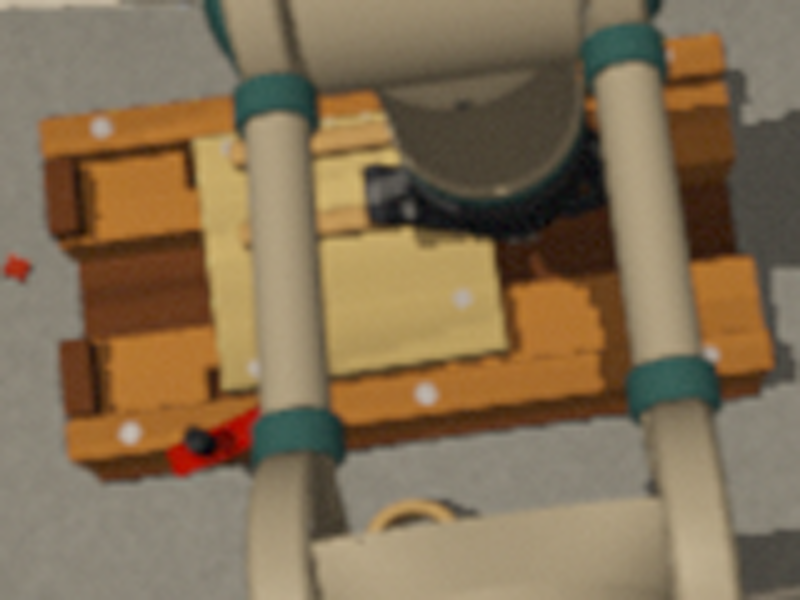

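The board's front-left corner is now at about (193, 138), so it has moved roughly 86 mm and has about 14 mm left. I'll use smaller steps from here.

>>> carry_out(series=[[[4, 0, 1], 0], [[4, 0, 0], 0], [[4, 0, 0], 0]])

```text
clock: 5.28
position: [0.5298, 0.1056, 0.2459]
ee_rot: [0.031, 0.669, 0.742, -0.016]
contact_force: [0.1, -0.1, 0.3]
width: 0.0001
```

```bash
python3 st.py
```

```text
t5.28 jig xy [-82.9  -5.7] z 55.9 toolx in jig -0.13deg tilt -0.998 F(jig) [-0.1 -0. ] Fz 0.3 w 0.000
```

>>> carry_out(series=[[[4, 0, 1], 0], [[3, 0, 0], 0]])

```text
clock: 5.45
position: [0.5293, 0.1119, 0.2448]
ee_rot: [0.033, 0.669, 0.742, -0.017]
contact_force: [-0.3, -12.1, 3.9]
width: 0.0001
```

```bash
python3 st.py
```

```text
t5.45 jig xy [-76.7  -5.8] z 54.8 toolx in jig -0.10deg tilt -0.997 F(jig) [-12.    1.6] Fz 3.9 w 0.000
```

>>> carry_out(series=[[[-10, 0, 0], 0], [[-20, 0, 0], 0], [[0, 0, -30], 0], [[0, 0, -30], 0], [[0, 0, -30], 0], [[0, 0, -30], 0], [[-30, 0, 0], 0], [[-35, 0, 0], 0], [[-35, 0, 0], 0], [[-35, 0, 0], 0]])

```text
clock: 6.28
position: [0.5402, -0.03, 0.3686]
ee_rot: [0.014, 0.661, 0.75, -0.011]
contact_force: [0.3, 0.1, 0.1]
width: -0.0003
```

Run:
```python
from st import *
rep();s=manip.get_state();print(Ro.from_quat(np.roll(s["ee_rot"],-1)).as_matrix().round(3))
d=manip.get_image("top")["frame"];e=manip.get_image("side")["frame"]
A=cv2.resize(d[140:260,165:325],(800,600),interpolation=cv2.INTER_CUBIC)[:,:460]
B=cv2.resize(e[150:260,210:335],None,fx=2.7,fy=2.7,interpolation=cv2.INTER_CUBIC)
A[0:0]
o=np.zeros((600,800,3),np.uint8);o[:,:460]=A;o[:B.shape[0],462:462+B.shape[1]]=B[:,:338]
cv2.imwrite("pics/t2.png",o)
```

```text
t6.28 jig xy [-218.9   -1.8] z 178.6 toolx in jig 1.16deg tilt -0.999 F(jig) [ 0.  -0.3] Fz 0.1 w -0.000
[[-0.125  0.992  0.006]
 [ 0.992  0.125 -0.034]
 [-0.035  0.002 -0.999]]
```

View pics/t2.png

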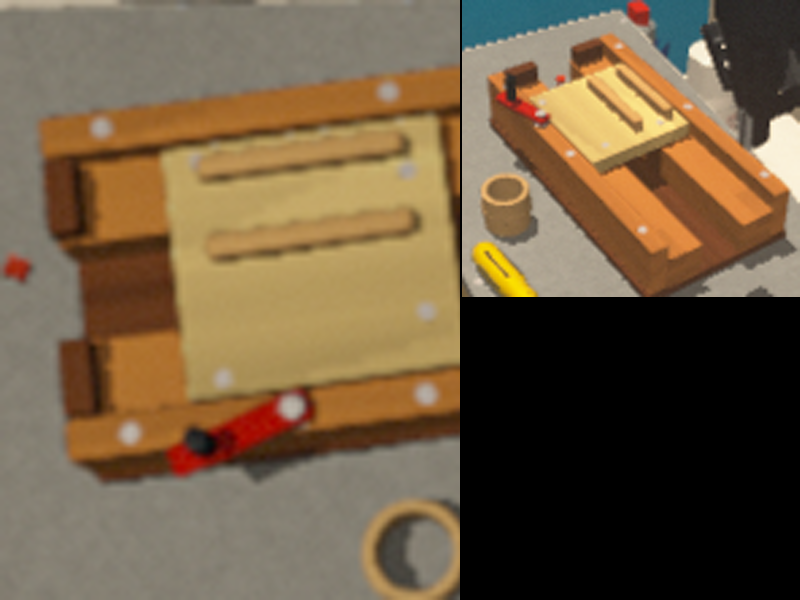

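The board looks flat and low between the fences, with its front edge from (163, 150) to (188, 400). Checking that numerically.

Run:
```python
from st import *
c,n=np.cos(q[2]),np.sin(q[2]);A=np.array([[c,n],[-n,c]])
for z in(.258,.268):
  print(z,[np.round(1e3*A@(ray("top",c1(p),z)[:2]-q[:2]),1) for p in[(163,150),(188,400),(440,115)]])
```

```text
0.258 [array([ 68.1, -59.1]), array([67.5, 60.2]), array([-62.5, -59.4])]
0.268 [array([ 66.5, -56. ]), array([65.9, 61.9]), array([-62.6, -56.3])]
```

The board is seated at jig x ≈ +3 mm: with its top at the home height the corners give 130 × 119 mm. Next is the peg, approached from above on the robot's side.

>>> carry_out(series=[[[32, -14, 0], 1], [[32, -14, 0], 0], [[32, -14, 0], 0], [[32, -14, 0], 0], [[32, -14, 0], 0], [[32, -14, 0], 0], [[32, -14, 0], 0], [[32, -14, 0], 0], [[20, -14, 0], 0], [[0, 0, 0], 0]])

```text
clock: 7.22
position: [0.3762, 0.2485, 0.3499]
ee_rot: [-0.005, 0.673, 0.74, -0.01]
contact_force: [0.7, -0.2, 1.0]
width: 0.0
```

```bash
python3 st.py
```

```text
t7.22 jig xy [ 75.2 132.1] z 159.9 toolx in jig -0.55deg tilt -1.000 F(jig) [-0.3 -0.6] Fz 1.0 w 0.000
```

>>> carry_out(series=[[[-10, 5, 20], 0], [[-6, 5, 20], 0], [[0, 0, 20], 0], [[0, 0, 9], 0], [[0, 0, 0], 0]])

```text
clock: 7.63
position: [0.3818, 0.2391, 0.277]
ee_rot: [-0.01, 0.669, 0.743, -0.008]
contact_force: [-0.0, 0.2, 0.8]
width: -0.0001
```

Run:
```python
from st import *
rep()
d=manip.get_image("side")["frame"]
cv2.imwrite("pics/s2.png",cv2.resize(d[130:280,190:350],None,fx=4,fy=4,interpolation=cv2.INTER_CUBIC))
```

```text
t7.63 jig xy [ 65.3 127.5] z 87.0 toolx in jig 0.01deg tilt -1.000 F(jig) [ 0.2 -0. ] Fz 0.8 w -0.000
```

View pics/s2.png

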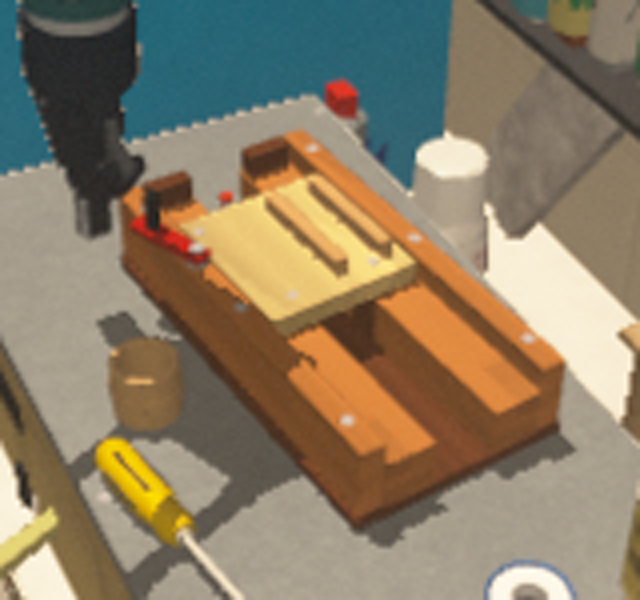

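The fingertip at (92, 215) stands on the robot's side of the peg at (152, 210), clear of the coupling. Pushing along jig −y.

>>> carry_out(series=[[[-4, 8, -5], 0], [[-3, 10, 0], 0], [[0, 7, 0], 0], [[0, 7, 0], 0], [[0, 7, 0], 0], [[0, 7, 0], 0], [[0, 7, 0], 0]])

```text
clock: 8.27
position: [0.4414, 0.2381, 0.2859]
ee_rot: [-0.01, 0.669, 0.743, -0.006]
contact_force: [-2.1, -1.3, 0.5]
width: -0.0003
```

```bash
python3 st.py
```

```text
t8.27 jig xy [58.1 68.3] z 95.9 toolx in jig -0.02deg tilt -1.000 F(jig) [-1.1  2.2] Fz 0.5 w -0.000
```

>>> carry_out(series=[[[-1, 6, 2], 0], [[-2, 5, 2], 0], [[-2, 4, 0], 0], [[0, 0, 0], 0]])

```text
clock: 8.6
position: [0.4605, 0.2346, 0.2809]
ee_rot: [-0.01, 0.669, 0.743, -0.006]
contact_force: [-0.6, -0.6, 0.5]
width: -0.0
```

Run:
```python
from st import *
rep()
d=manip.get_image("side")["frame"];e=manip.get_image("top")["frame"]
o=np.hstack([cv2.resize(d[160:240,210:310],(400,320),interpolation=cv2.INTER_CUBIC),cv2.resize(e[170:250,165:265],(400,320),interpolation=cv2.INTER_CUBIC)])
cv2.imwrite("pics/s3.png",o)
```

```text
t8.60 jig xy [52.6 49.7] z 90.9 toolx in jig -0.04deg tilt -1.000 F(jig) [-0.5  0.6] Fz 0.5 w -0.000
```

View pics/s3.png

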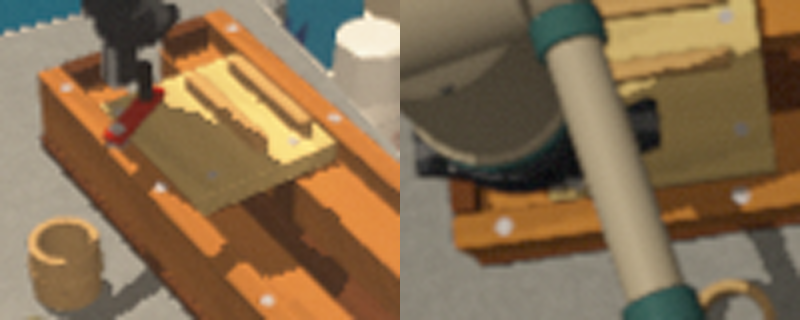

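The button is swung over the board and the peg is just past the finger, with θ about 1.1. I'll move to the peg's +x side and finish by pushing −x.

>>> carry_out(series=[[[4, -10, 0], 0], [[14, 0, 0], 0], [[12, 0, 0], 0], [[0, 14, 0], 0], [[0, 14, 0], 0], [[-8, 0, 0], 0], [[-8, 0, 0], 0], [[-6, 0, 0], 0]])

```text
clock: 9.37
position: [0.4767, 0.2468, 0.2816]
ee_rot: [-0.009, 0.668, 0.744, -0.004]
contact_force: [0.6, 0.0, -0.3]
width: 0.0003
```

```bash
python3 st.py
```

```text
t9.37 jig xy [63.  32.4] z 91.6 toolx in jig 0.17deg tilt -1.000 F(jig) [-0.1 -0.6] Fz -0.3 w 0.000
```

>>> carry_out(series=[[[-6, 0, 0], 0], [[-6, 0, 0], 0], [[-5, 0, 0], 0], [[-4, 0, 0], 0]])

```text
clock: 9.7
position: [0.4808, 0.2237, 0.282]
ee_rot: [-0.009, 0.669, 0.743, -0.001]
contact_force: [0.2, 0.5, 0.2]
width: -0.0
```

```bash
python3 st.py
```

```text
t9.70 jig xy [39.6 30.7] z 92.0 toolx in jig 0.02deg tilt -1.000 F(jig) [ 0.5 -0.3] Fz 0.2 w -0.000
```

>>> carry_out(series=[[[-3, 0, 0], 0]])

```text
clock: 9.78
position: [0.481, 0.2217, 0.2822]
ee_rot: [-0.011, 0.669, 0.743, 0.0]
contact_force: [0.1, 11.0, -1.3]
width: 0.0
```

```bash
python3 st.py
```

```text
t9.78 jig xy [37.6 30.7] z 92.2 toolx in jig -0.03deg tilt -1.000 F(jig) [11.  -1.3] Fz -1.3 w 0.000
```

>>> carry_out(series=[[[8, 0, 0], 0], [[15, 0, 0], 0], [[0, 0, -30], 0], [[0, 0, -30], 0], [[0, 0, -30], 0], [[30, -20, 0], 0], [[36, -20, 0], 0], [[36, -20, 0], 0], [[36, -20, 0], 0], [[0, 0, 0], 0]])

```text
clock: 10.62
position: [0.3803, 0.3716, 0.3774]
ee_rot: [-0.01, 0.673, 0.739, -0.009]
contact_force: [-0.1, -0.8, -0.1]
width: -0.0001
```

Run:
```python
from st import *
rep()
d=manip.get_image("side")["frame"];e=manip.get_image("top")["frame"]
o=np.hstack([cv2.resize(d[160:240,210:310],(400,320),interpolation=cv2.INTER_CUBIC),cv2.resize(e[160:240,185:285],(400,320),interpolation=cv2.INTER_CUBIC)])
cv2.imwrite("pics/s4.png",o)
```

```text
t10.62 jig xy [197.2 115.1] z 187.4 toolx in jig -0.69deg tilt -1.000 F(jig) [-0.8  0.2] Fz -0.1 w -0.000
```

View pics/s4.png

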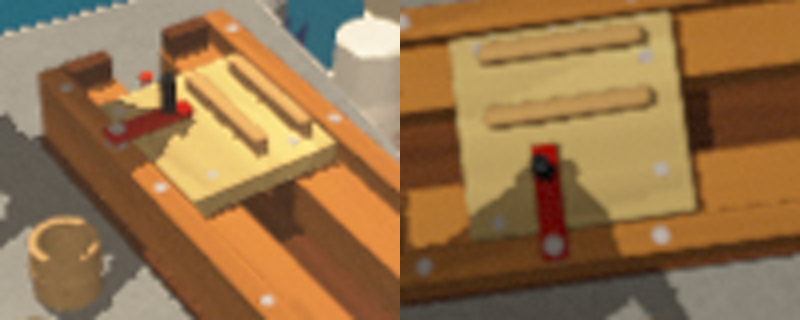

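The button lies square across the board, from its screw at (554, 245) to the peg at (543, 167). The board hasn't moved and the arm is clear, so I'm handing in.

```bash
python3 -c "
from rig import manip
print(manip.sign_off())"
```

```text
the job is handed in; nothing more can be done
None
```

The board is down in its notches and the red turn-button is locked square across it. I handed the job in at about 10.7 s, and the sign-off gave no verdict.

- **Board:** I pushed the trailing edge with the closed fingertip along jig +x until the force jumped to 12 N. Corner positions in the top image then put the board about 3 mm past home (limit 8 mm). Its 130 × 119 mm outline at seated height means it had dropped. After the button was turned, its front corner was at the same pixel as before.
- **Turn-button:** I pushed the peg first along jig −y, then along −x until it met its end stop (force rose to 11 N). The last pictures show the arm square across the board.
- **Rest of the scene:** the arm ended clear, with contact force under 1 N (sensor noise). I saw no contact with the coupling, tape roll or tin. I did not measure their positions again at the end.
- **Drift:** the tool drifted a few millimetres and tilted about 4° during the board push. It caused no trouble, and no check failed.

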